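Pin the stone in its carving cradle

ROBOT

A 7-joint arm with a two-finger parallel gripper is mounted at the origin on the work surface. World frame = base frame: x ahead of the robot, y to its left, z up, the work surface at z = 0. Lengths are in m, angles in rad, forces in N, time in s.
With the tool pointing down it reaches from about 0.375 to 0.925 m from the base axis. Payload 3.1 kg.
Tool frame: the origin (TCP) lies between the finger pads; the fingertips stand 19 mm ahead of it and the grasp point (between the pads) is the TCP; z points along the fingers, y is the line along which they close (so a half turn about z gives the same grasp; the last joint's range is limited). The gripper opens to 85 mm and grips with 20 to 120 N. Pads are 22 mm wide; open, the fingers measure 114 mm over their backs; the gripper's body (76 mm by 85 mm) begins 54 mm behind the grasp point. The pads swing forward as they close: fully open they stand 13 mm farther back than shut.
Start: joints at [1.155, 0.383, 0.044, 1.598, -0.018, 1.161, -0.05], TCP at [0.203, -0.617, 0.228] pointing down, gripper open.
Joint ranges: [-2.61, 2.61], [-0.41, 2.15], [-1.48, 1.57], [0, 2.5], [-1.57, 4.71], [0.05, 1.97], [-2.85, 2.85]. Speed limits (rad/s): [2.79, 2.79, 3.14, 3.14, 3.14, 3.14, 3.14].

INTERFACE

Orientations are given as a unit quaternion [x, y, z, w].
In Python, from bench import move_ptp, movel, move_j, move_gripper, pause, inverse_kinematics, read_camera, camera_params, MotionError, sign_off, look_for, tip_of, read_time_s, read_qpos, read_joint_vel, read_effort, read_eef_pos, read_tcp_rot, read_ft_force, read_ft_torque, read_finger_gap, read_grasp_force gives the robot as it stands. Calls block until the motion is done:
- move_ptp(position, orientation): joint-space move of the TCP to a pose.
- movel(position, orientation=None, speed=0.15): straight line of the TCP; orientation=None keeps the orientation; speed is the mean speed in m/s.
- move_j(angles): joint-space move.
- move_gripper(opening, effort=None): finger opening in m; effort is the grip in N (None keeps the last); returns when the fingers have stopped.
- pause(seconds).
- inverse_kinematics(position, orientation): joint angles nearest the present ones, or None.
- read_camera(name): name is "scene" or "top" or "wrist"; returns the picture (480x640x3 uint8, red, green, blue); there is no depth.
- camera_params(name): a dict with "K" (3x3 intrinsics, pixels), "camera_from_world" (4x4, takes a point from world to camera coordinates). Camera axes: x right, y down, z forward; pixel columns grow to the right and rows downward; lengths in m; the calibration is good to about 2 mm. A picture is of the moment at which its call begins: read the wrist's pose just before it. camera_params takes no time and is no camera call; for the wrist camera it gives the pose at the moment of the call.
A pose or a line that the arm cannot do raises MotionError and nothing moves.
- sign_off(): hands the job in; it is judged then, once.
Trained networks look in the newest picture that a camera, given by its name, has taken for a name from the list of things; names that differ only in an ending like _2 or _b are one class to them, and where a whole thing is asked for, a point or a joint stands for the part that bears it (a point fixed in the world has none). Each returns a list of dicts, best first, with "confidence" (0 to 1); they miss things now and then, are a little off and sometimes report something else, mostly with a low value. They report only what shows in the picture. A call takes as long as a camera call. They do not tell look-alikes from the thing itself.
- look_for(camera, name): "at" ([column, row] in pixels, amid what is visible of it).
- tip_of(camera, name): "at" ([column, row] in pixels: a listed point, or the origin of a listed thing).
Readings, each from a call of its own:
- read_time_s(): time.
- read_qpos(): joint angles.
- read_joint_vel(): joint speeds.
- read_effort(): joint torques, N m.
- read_eef_pos(): TCP position.
- read_tcp_rot(): TCP orientation.
- read_ft_force(): force on the tool from outside, world axes, zero at the start.
- read_ft_torque(): the same for the moment, N m.
- read_finger_gap(): finger opening in m.
- read_grasp_force(): force on a finger pad.
Only numpy, scipy, OpenCV 4.12 (cv2) and the standard library are available. Lean on these libraries where they do the work, as an engineer would, in place of code of your own. Each camera call takes 0.05 s, during which the arm holds its last target. There are 200 camera calls.

TASK

Lock the limestone block in its carving cradle: feel the tapered drift pin from the tool rack down through either hole of the steel strap, which draws the stone's hidden holes into line, and with the drift left standing there fit the bolt in the other hole. Press first the drift's collar, then the bolt's head, home on the strap with a steady push of about 15 newtons for half a second, and never much more, for limestone chips. Leave the chisels in the rack and everything else on the table where it is.

Things in the scene. Friction and masses are not known exactly. Their poses are not given: they have to be found in the camera images.
- cradle: Wooden cradle, base 130 (x) x 210 (y) mm, fixed to the table; a steel strap 55 mm wide (x), 8 mm thick, is fixed over its whole length (y). Origin at the centre of the underside, z up; strap top at 84 mm. A limestone block (100 x 145 x 60 mm) lies below the strap. More than 45 N in all contacts of drift or bolt with cradle, strap and stone together, or 15 N from the robot itself, does damage.
- hole_near (a point): Centre of the strap's 14 mm hole at the cradle's y = -50 mm, on the strap's top face; axes as the cradle's. The stone's top is 9 mm below that face; it has 14 mm holes too, 52 mm deep, which line up with the strap's when the stone is central.
- hole_far (a point): Centre of the strap's 14 mm hole at the cradle's y = +50 mm, on the strap's top face; axes as the cradle's. The stone below can slide only along the cradle's y, with about 5 N of friction, and starts up to 4.5 mm off to either side (not known which); both its holes are off by the same.
- rack: Wooden tool rack, 210 (x) x 60 (y) x 55 mm, fixed; origin at the centre of the underside. Three 14 mm holes in a row at x = -72, 0, +72 mm hold the drift and the two chisels upright, in any order.
- drift: Drift pin, 110 mm long, 0.2 kg, standing point down in the rack; its straight, flat-topped round handle is shorter than the chisels'. Origin at the centre of its tip, z up along it. Wooden handle 26 mm across from z = 55 to 110 mm.
- stand: Wooden offcut 80 x 80 x 50 mm, fixed, with one 13 mm hole in its middle that holds the bolt upright; origin at the centre of the underside.
- bolt: Plain steel bolt, 0.1 kg, standing head up in the offcut. Origin at the centre of its foot, z up along it. Shank 12 mm across, 42 mm long, no thread, foot tapering to 8 mm over the last 6 mm; round head 22 mm across, 24 mm tall (z = 42 to 66 mm). Home: head on the strap, foot 42 mm below the strap's top face.
- chisel0: Stone chisel with a 32 mm mushroomed wooden head, standing in the rack, its top 81 mm above the rack's top face; origin at its cutting edge. Leave it there.
- chisel1: Second chisel, the same.
- tin: Empty steel tin, 90 mm across, 110 mm tall, a bystander; origin at the centre of its underside.
- club_hammer: Hammer lying on the table, a bystander.
- bench_brush: Brush lying on the table, a bystander.
- offcut: Limestone offcut 50 x 40 x 40 mm lying between rack and cradle, a bystander; origin at the centre of its underside.
- drift_tip (a point): The same point, the drift's tip: 9 mm across, tapering out to 13 mm at 22 mm above it; then a 13 mm shank up to 45 mm, where a collar begins (flat underside, 23 mm across, 10 mm thick). Home: collar on the strap, tip 45 mm below the strap's top face.
Mind the look-alikes: they are no part of the job. What is shaped like the drift but red or yellow is not meant.

How it is judged:
On the way, in this order (a step that is already met when the one before it is completed fails the run):
1. drift home in one hole and pressed down on the strap with 9 to 28 N, while the bolt is not yet over the other hole (((horizontal distance between drift and hole_near below 0.003 m and z of drift in the frame of hole_near below -0.042 m and angle between drift's own z axis and vertical below 0.06 rad and horizontal distance between bolt and hole_far above 0.03 m) or (horizontal distance between drift and hole_far below 0.003 m and z of drift in the frame of hole_far below -0.042 m and angle between drift's own z axis and vertical below 0.06 rad and horizontal distance between bolt and hole_near above 0.03 m)) and contact force between drift and cradle between 9 and 28 N), for 0.4 s.
2. drift still home, bolt home in the other hole and pressed down on the strap with 9 to 28 N (((horizontal distance between drift and hole_near below 0.003 m and z of drift in the frame of hole_near below -0.042 m and angle between each of drift, bolt's own z axis and vertical below 0.06 rad and horizontal distance between bolt and hole_far below 0.003 m and z of bolt in the frame of hole_far below -0.039 m) or (horizontal distance between drift and hole_far below 0.003 m and z of drift in the frame of hole_far below -0.042 m and angle between each of drift, bolt's own z axis and vertical below 0.06 rad and horizontal distance between bolt and hole_near below 0.003 m and z of bolt in the frame of hole_near below -0.039 m)) and contact force between bolt and cradle between 9 and 28 N), for 0.4 s.
At the end, for the whole second after the job is handed in: The drift stands in one hole of the strap with its collar within 3 mm of the strap's top face, the bolt in the other with its head within 3 mm of it, each within 3 mm of its hole's centre and upright within 0.06 rad, both released and at rest (((horizontal distance between drift and hole_near below 0.003 m and z of drift in the frame of hole_near below -0.042 m and angle between each of drift, bolt's own z axis and vertical below 0.06 rad and horizontal distance between bolt and hole_far below 0.003 m and z of bolt in the frame of hole_far below -0.039 m) or (horizontal distance between drift and hole_far below 0.003 m and z of drift in the frame of hole_far below -0.042 m and angle between each of drift, bolt's own z axis and vertical below 0.06 rad and horizontal distance between bolt and hole_near below 0.003 m and z of bolt in the frame of hole_near below -0.039 m)) and linear speed of each of drift, bolt below 0.02 m/s and contact force between each of drift, bolt and the fingers below 0.1 N); the robot touches nothing.
It fails at once if drift pressed on the cradle, strap or stone with more than 45 N (contact force between drift and cradle above 45 N).
It fails at once if bolt pressed on the cradle, strap or stone with more than 45 N (contact force between bolt and cradle above 45 N).
It fails at once if the robot itself presses on the cradle, strap or stone with more than 15 N (contact force between any of the arm, the fingers and cradle above 15 N).
It fails at once if a chisel moved more than 20 mm from its place (distance of any of chisel0, chisel1 from where it was at the start of the episode above 0.02 m).
It fails at once if another thing on the table moved more than 30 mm (distance of any of tin, club_hammer, bench_brush, offcut from where it was at the start of the episode above 0.03 m).
It also fails if it takes over 72 s, if anything falls off the work surface, if the arm or the gripper's body presses on something with over 40 N, if the wrist force passes 120 N, or if a joint passes its speed limit or range.

## Working session

There is one attempt and no reset: what is moved stays moved. The work goes in short steps, each a Python script; the robot and the scene stay as the last script left them, time stands still between calls to the robot, and variables do not carry over. Pictures are saved under pics/ and viewed, at most 10 in all, crops included, and the job is handed in when it is done.

```bash
ls; mkdir -p pics; python3 - <<'E'
from bench import *
import cv2,numpy as np
ims=[]
for c in ["scene","top"]:
    im=read_camera(c); cv2.imwrite(f"pics/{c}0.png",im[:,:,::-1])
    p=camera_params(c); print(c,p["K"].tolist() if hasattr(p["K"],'tolist') else p["K"]); print(np.round(p["camera_from_world"],3).tolist())
    for n in ["cradle","hole_near","hole_far","rack","drift","stand","bolt","chisel0","tin","offcut","drift_tip"]:
        print(n,"L",[(np.round(d["at"]).tolist(),round(d["confidence"],2)) for d in look_for(c,n)[:4]] if n[:4]!="hole" else "", "T",[(np.round(d["at"]).tolist(),round(d["confidence"],2)) for d in tip_of(c,n)[:4]])
print(read_time_s(),read_eef_pos(),read_tcp_rot(),read_ft_force())
E
```

```text
pics
scene [[621.9607096627698, 0.0, 321.3373699344349], [0.0, 621.9607096627698, 232.3664017935014], [0.0, 0.0, 1.0]]
[[0.123, 0.992, -0.008, -0.059], [0.736, -0.097, -0.67, -0.379], [-0.666, 0.077, -0.742, 1.7], [0.0, 0.0, 0.0, 1.0]]
cradle L [([379.0, 242.0], 0.84), ([328.0, 323.0], 0.41)] T [([378.0, 250.0], 0.87)]
hole_near L  T [([355.0, 232.0], 0.83)]
hole_far L  T [([403.0, 213.0], 0.6)]
rack L [([199.0, 256.0], 0.87), ([193.0, 228.0], 0.47)] T [([474.0, 216.0], 0.54)]
drift L [([239.0, 214.0], 0.71), ([188.0, 226.0], 0.63), ([152.0, 216.0], 0.63)] T [([195.0, 250.0], 0.92), ([157.0, 237.0], 0.9), ([243.0, 235.0], 0.85)]
stand L [([477.0, 209.0], 0.77)] T [([476.0, 217.0], 0.94)]
bolt L [] T [([476.0, 214.0], 0.67), ([314.0, 327.0], 0.22)]
chisel0 L [([184.0, 248.0], 0.71), ([197.0, 198.0], 0.69)] T [([202.0, 229.0], 0.95), ([191.0, 274.0], 0.81)]
tin L [([474.0, 267.0], 0.62)] T [([468.0, 286.0], 0.55)]
offcut L [([268.0, 205.0], 0.75)] T [([271.0, 211.0], 0.94)]
drift_tip L [([192.0, 228.0], 0.92), ([151.0, 212.0], 0.77), ([238.0, 216.0], 0.69)] T [([159.0, 234.0], 0.7), ([
[... 655 characters left out ...]
[441.0, 258.0], 0.72), ([392.0, 275.0], 0.57), ([512.0, 225.0], 0.41)]
stand L [([165.0, 279.0], 0.95)] T [([169.0, 278.0], 0.72)]
bolt L [([159.0, 274.0], 0.44)] T [([164.0, 280.0], 0.59), ([286.0, 233.0], 0.55)]
chisel0 L [([453.0, 216.0], 0.81), ([449.0, 287.0], 0.63)] T [([441.0, 224.0], 0.84), ([438.0, 288.0], 0.7)]
tin L [([189.0, 193.0], 0.74)] T [([198.0, 199.0], 0.89)]
offcut L [([370.0, 304.0], 0.85)] T [([370.0, 303.0], 0.92), ([510.0, 227.0], 0.4)]
drift_tip L [([447.0, 250.0], 0.79), ([494.0, 280.0], 0.71), ([400.0, 276.0], 0.66)] T []
2.1 [ 0.20311117 -0.6174392   0.22844334] [ 9.87395210e-01  1.58274126e-01 -4.20903465e-06 -3.10367561e-05] [-0.43163178  0.75411358 -0.03855036]
```

View pics/scene0.png

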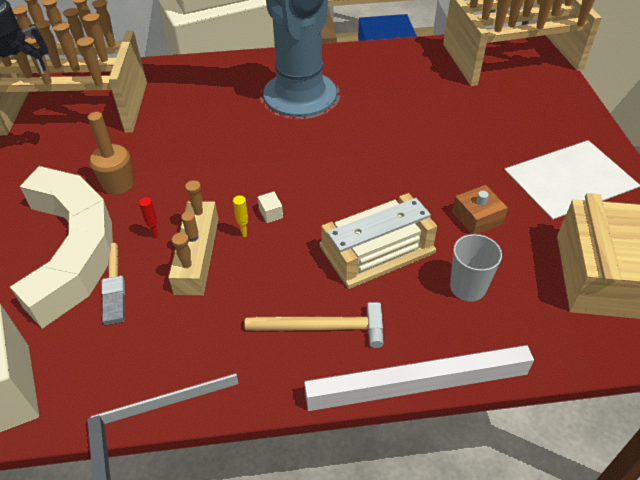

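View pics/top0.png

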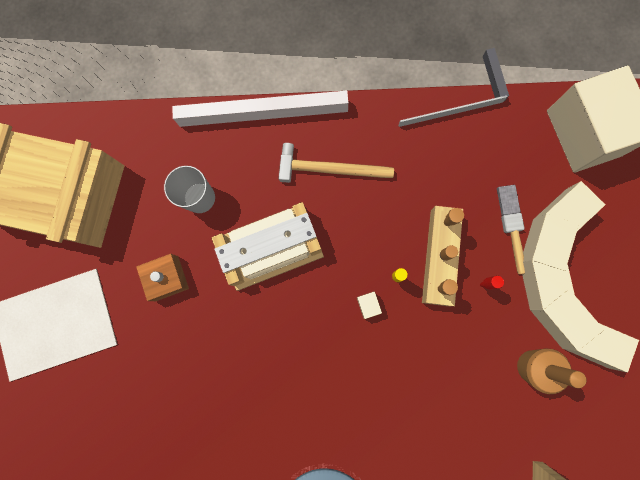

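The scene image shows the rack at (195,245) with three tools. The middle one at (189,218) is shorter and straight, so it is the likely drift. The red (148,215) and yellow (240,213) ones are look-alikes. The top image shows the strap holes at (288,233) near and (243,251) far, the bolt at (156,276), and the drift at (452,252) between the chisels at (455,216) and (449,287).

```bash
cat > h.py <<'E'
from bench import *
import cv2,numpy as np
from scipy.spatial.transform import Rotation as R
def P(c):
    p=camera_params(c); return np.array(p["K"])@np.array(p["camera_from_world"])[:3]
def tri(obs):
    A=[]
    for M,(u,v) in obs: A+= [u*M[2]-M[0], v*M[2]-M[1]]
    A=np.array(A); A/=np.linalg.norm(A[:,:3],axis=1)[:,None]
    return np.linalg.lstsq(A[:,:3],-A[:,3],rcond=None)[0]
def ray(M,uv,z):
    "point at world height z on pixel"
    A=np.array([uv[0]*M[2]-M[0],uv[1]*M[2]-M[1]]); return np.append(np.linalg.solve(A[:,:2],-A[:,3]-A[:,2]*z),z)
def proj(M,X):
    q=M@np.append(X,1); return q[:2]/q[2]
def down(yaw):
    "tool down; closing axis (tool y) along world direction yaw"
    y=np.array([np.cos(yaw),np.sin(yaw),0]); z=np.array([0,0,-1.]); return R.from_matrix(np.c_[np.cross(y,z),y,z]).as_quat()
E
python3 - <<'E'
from h import *
S,T=P("scene"),P("top")
for n,a,b in [("near",(355,232),(288,233)),("far",(403,213),(243,251)),("drifttop",(188,214),(452,252)),("ch0",(193,185),(449,287)),("ch1",(180,238),(456,215)),("bolt",(482,194),(155,276)),("stand",(476,217),(169,278))]:
    print(n,np.round(tri([(S,a),(T,b)]),3), np.round(tri([(S,a),(T,b)]),3))
p=camera_params("wrist"); C=np.linalg.inv(np.array(p["camera_from_world"])); Rt=R.from_quat(read_tcp_rot()).as_matrix()
print(np.round(p["K"],1).tolist(), np.round(Rt.T@(C[:3,3]-read_eef_pos()),4), np.round(Rt.T@C[:3,:3],3).tolist())
for X in [(.6,.07),(.53,-.2),(.55,.25)]:
  for yaw in np.arange(0,3.1,.5):
    q=inverse_kinematics([*X,.3],down(yaw)); print(X,yaw,None if q is None else np.round(q,2).tolist())
E
```

```text
near [0.598 0.056 0.085] [0.598 0.056 0.085]
far [0.563 0.156 0.089] [0.563 0.156 0.089]
drifttop [ 0.542 -0.272  0.123] [ 0.542 -0.272  0.123]
ch0 [ 0.472 -0.26   0.135] [ 0.472 -0.26   0.135]
ch1 [ 0.615 -0.283  0.135] [ 0.615 -0.283  0.135]
bolt [0.517 0.343 0.075] [0.517 0.343 0.075]
stand [0.517 0.34  0.004] [0.517 0.34  0.004]
[[353.2, 0.0, 320.5], [0.0, 353.2, 238.3], [0.0, 0.0, 1.0]] [ 0.0759 -0.0008 -0.1459] [[0.0, -0.955, -0.298], [1.0, 0.0, -0.0], [0.0, -0.298, 0.955]]
(0.6, 0.07) 0.0 [0.39, 0.32, -0.71, 1.6, 0.22, 1.3, -0.35]
(0.6, 0.07) 0.5 [0.41, 0.33, -0.73, 1.6, 0.22, 1.3, 0.14]
(0.6, 0.07) 1.0 [0.42, 0.33, -0.75, 1.6, 0.23, 1.3, 0.64]
(0.6, 0.07) 1.5 [0.47, 0.35, -0.82, 1.6, 0.26, 1.31, 1.11]
(0.6, 0.07) 2.0 [0.73, 0.53, -1.24, 1.59, 0.5, 1.39, 1.44]
(0.6, 0.07) 2.5 [0.73, 0.53, -1.24, 1.59, 0.5, 1.39, 1.94]
(0.6, 0.07) 3.0 [0.73, 0.53, -1.24, 1.59, 0.5, 1.39, 2.44]
(0.53, -0.2) 0.0 [0.68, 0.2, -0.44, 1.7, 0.09, 1.26, 0.21]
(0.53, -0.2) 0.5 [0.72, 0.21, -0.5, 1.7, 0.1, 1.26, 0.7]
(0.53, -0.2) 1.0 [0.74, 0.21, -0.52, 1.7, 0.11, 1.26, 1.2]
(0.53, -0.2) 1.5 [0.79, 0.22, -0.58, 1.69, 0.12, 1.27, 1.69]
(0.53, -0.2) 2.0 [1.27, 0.42, -1.23, 1.68, 0.4, 1.34, 1.97]
(0.53, -0.2) 2.5 [1.27, 0.42, -1.23, 1.68, 0.4, 1.34, 2.47]
(0.53, -0.2) 3.0 [-0.78, 0.46, 1.4, 1.76, -0.47, 1.33, -2.56]
(0.55, 0.25) 0.0 [0.36, 0.47, -1.13, 1.59, 0.43, 1.36, -0.82]
(0.55, 0.25) 0.5 [0.38, 0.48, -1.16, 1.59, 0.45, 1.37, -0.33]
(0.55, 0.25) 1.0 [0.4, 0.5, -1.2, 1.59, 0.47, 1.38, 0.15]
(0.55, 0.25) 1.5 [0.38, 0.48, -1.16, 1.59, 0.45, 1.37, 0.67]
(0.55, 0.25) 2.0 [0.3, 0.42, -1.03, 1.59, 0.37, 1.34, 1.23]
(0.55, 0.25) 2.5 [0.42, 0.53, -1.24, 1.59, 0.5, 1.39, 1.63]
(0.55, 0.25) 3.0 [0.42, 0.53, -1.24, 1.59, 0.5, 1.39, 2.13]
```

```bash
python3 - <<'E'
from h import *
import pickle
V={}
def view(k,names):
    M=P("wrist"); im=read_camera("wrist"); d={}
    for n in names:
        d[n]=[(np.round(x["at"],1).tolist(),round(x["confidence"],2)) for x in tip_of("wrist",n)[:3]]
    d["L"]={n:[(np.round(x["at"],1).tolist(),round(x["confidence"],2)) for x in look_for("wrist",n)[:3]] for n in (["drift"] if k<2 else ["bolt"])}
    V[k]=(M,im,d); print(k,round(read_time_s(),2),d)
    cv2.imwrite(f"pics/w{k}.png",im[:,:,::-1])
q=down(1.41)
move_ptp([.54,-.24,.27],q); view(0,["rack","chisel0"])
movel([.56,-.31,.27],speed=.25); view(1,["rack"])
q=down(.337)
move_ptp([.6,.05,.27],q); view(2,["hole_near","hole_far"])
movel([.545,.21,.27],speed=.25); view(3,["hole_near","hole_far","stand"])
movel([.52,.31,.27],speed=.25); view(4,["hole_far","stand"])
pickle.dump(V,open("V.pkl","wb"))
print(read_qpos(), read_ft_force())
a=np.hstack([V[0][1],V[1][1]]);b=np.hstack([V[2][1],V[3][1]])
cv2.imwrite("pics/m1.png",cv2.resize(np.vstack([a,b]),(800,600),interpolation=cv2.INTER_AREA)[:,:,::-1])
E
```

```text
0 4.14 {'rack': [([298.6, 201.5], 0.9)], 'chisel0': [([291.9, 138.2], 0.8), ([295.1, 261.5], 0.71)], 'L': {'drift': [([181.5, 167.8], 0.95), ([287.7, 223.1], 0.77), ([391.5, 158.6], 0.77)]}}
1 4.73 {'rack': [], 'L': {'drift': [([357.5, 188.3], 0.89), ([247.6, 134.6], 0.75), ([465.2, 124.2], 0.59)]}}
2 6.4 {'hole_near': [([317.8, 198.9], 0.64)], 'hole_far': [([319.8, 85.3], 0.6)], 'L': {'bolt': []}}
3 7.47 {'hole_near': [([318.5, 352.5], 0.59)], 'hole_far': [([317.5, 266.6], 0.83)], 'stand': [([336.3, 65.7], 0.74)], 'L': {'bolt': [([340.1, 54.1], 0.67)]}}
4 8.23 {'hole_far': [([306.4, 355.9], 0.69)], 'stand': [([326.7, 170.1], 0.87)], 'L': {'bolt': []}}
[-0.05526156  0.34160906 -0.67481514  1.63572241  0.22392923  1.24351615
 -0.44105816] [-0.03771578 -0.59063685 -0.36306242]
```

View pics/m1.png

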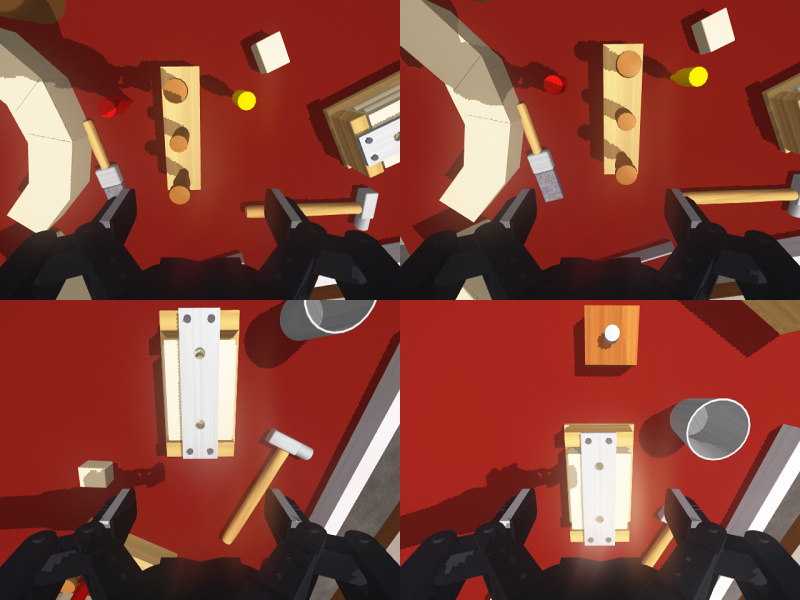

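The mosaic shows the rack with the drift as the small flat disc in the middle at (179,144) in the top left panel and (626,121) in the top right, with chisels above and below it. The strap holes are at (200,353)/(200,424) and (599,466)/(599,519), and the bolt is at (612,333). I'll zoom in to refine these.

```bash
python3 - <<'E'
from h import *
import pickle
V=pickle.load(open("V.pkl","rb"))
tiles=[]
for k,c in [(0,(287,228)),(1,(360,194)),(2,(318,199)),(2,(319,85)),(3,(318,352)),(3,(318,267)),(3,(340,54)),(4,(327,158))]:
    im=V[k][1]; x,y=c; t=im[y-25:y+25,x-25:x+25]; t=cv2.resize(t,(200,200),interpolation=cv2.INTER_NEAREST)
    t=t.copy(); cv2.putText(t,f"{k}:{x-25},{y-25}",(2,12),0,.4,(0,255,0),1); tiles.append(t)
    for i in range(0,200,40): t[-4:,i]=0;t[i,:4]=0
cv2.imwrite("pics/z1.png",np.vstack([np.hstack(tiles[:4]),np.hstack(tiles[4:])])[:,:,::-1])
E
```

```text
(no output)
```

View pics/z1.png

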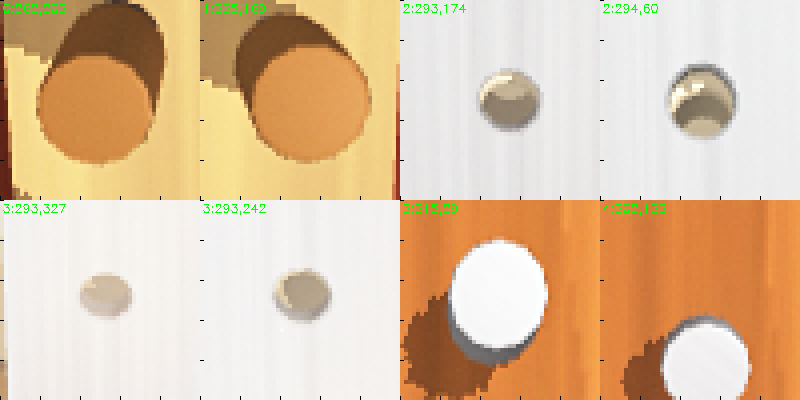

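All the targets are clear: disc tops for the drift and bolt, and hole outlines against the bright strap. I'll segment them and triangulate.

```bash
cat > loc.py <<'E'
from h import *
def cen(im,c,kind,r=22):
    x,y=c; y0=max(y-r,0); t=im[y0:y+r,x-r:x+r].astype(int)
    g=t.sum(2)/3
    if kind=="drift": m=(t[:,:,0]>180)&(t[:,:,2]<100)&(t[:,:,1]<165)
    if kind=="bolt": m=(t.min(2)>180)
    if kind=="hole": b=np.median(t[:8].reshape(-1,3),0); m=(abs(t-b).max(2)>30)
    m=m.astype(np.uint8); m=cv2.morphologyEx(m,cv2.MORPH_OPEN,np.ones((3,3),np.uint8)) if kind!="hole" else m
    cs,_=cv2.findContours(m,cv2.RETR_EXTERNAL,cv2.CHAIN_APPROX_NONE)
    h=max(cs,key=cv2.contourArea); e=cv2.fitEllipse(cv2.convexHull(h) if kind=="hole" else h)
    return np.array(e[0])+[x-r,y0], np.round(e[1],1)
E
python3 - <<'E'
from loc import *
import pickle
V=pickle.load(open("V.pkl","rb"))
Z={}
for n,kind,obs in [("drift","drift",[(0,(287,228)),(1,(360,194))]),("near","hole",[(2,(318,199)),(3,(318,352))]),("far","hole",[(2,(319,85)),(3,(318,267)),(4,(306,352))]),("bolt","bolt",[(3,(340,54)),(4,(327,170))])]:
    o=[]
    for k,c in obs:
        p,ax=cen(V[k][1],c,kind,22 if kind!="hole" else 14); o.append((V[k][0],p)); print(n,k,np.round(p,1),ax)
    X=tri(o); Z[n]=X; print(n,np.round(X,4),"resid",[np.round(proj(M,X)-p,2).tolist() for M,p in o])
h={"near":.084,"far":.084,"drift":.120,"bolt":.074}
for n,kind,obs in [("drift","drift",[(0,(287,228)),(1,(360,194))]),("near","hole",[(2,(318,199)),(3,(318,352))]),("far","hole",[(2,(319,85)),(3,(318,267)),(4,(306,352))]),("bolt","bolt",[(3,(340,54)),(4,(327,170))])]:
    for k,c in obs: print(n,k,np.round(ray(V[k][0],cen(V[k][1],c,kind,22 if kind!="hole" else 14)[0],h[n]),4))
d=Z["far"]-Z["near"]; print(np.linalg.norm(d),np.arctan2(d[1],d[0]))
pickle.dump(Z,open("Z.pkl","wb"))
E
```

```text
drift 0 [285.3 230. ] [25.7 27.6]
drift 1 [361.3 194.7] [26.1 28.4]
drift [ 0.5429 -0.273   0.1168] resid [[-0.02, -0.05], [0.02, 0.05]]
near 2 [320.2 198.8] [14.8 15.3]
near 3 [319.2 350.5] [11.  12.7]
near [0.5954 0.0605 0.0838] resid [[-0.04, -0.0], [0.04, 0.0]]
far 2 [319.   84.8] [16.9 19.1]
far 3 [318.2 265.5] [13. 14.]
far 4 [309.6 354.9] [10.6 13.2]
far [0.5616 0.1547 0.0838] resid [[0.16, 0.02], [-0.06, -0.05], [-0.07, 0.03]]
bolt 3 [339.3  52.2] [23.1 25.9]
bolt 4 [328.1 174.4] [20.5 21.3]
bolt [0.515  0.3453 0.0732] resid [[-0.0, -0.0], [0.0, 0.0]]
drift 0 [ 0.5421 -0.2725  0.12  ]
drift 1 [ 0.5423 -0.2733  0.12  ]
near 2 [0.5954 0.0606 0.084 ]
near 3 [0.5953 0.0606 0.084 ]
far 2 [0.5615 0.1546 0.084 ]
far 3 [0.5617 0.1547 0.084 ]
far 4 [0.5616 0.1549 0.084 ]
bolt 3 [0.515  0.3452 0.074 ]
bolt 4 [0.515  0.3454 0.074 ]
0.10000586745726933 1.9151600969706655
```

```bash
python3 - <<'E'
from loc import *
import pickle
Z=pickle.load(open("Z.pkl","rb")); V=pickle.load(open("V.pkl","rb"))
move_ptp([.62,.13,.27],down(1.915)); M=P("wrist"); im=read_camera("wrist")
# bias b in tool (x,y): meas = true + R(yaw) b
ax=lambda yw: np.array([[-np.sin(yw),np.cos(yw)],[np.cos(yw),np.sin(yw)]]).T
A=[];r=[]
for n in ["near","far"]:
    g=proj(M,Z[n]); c,s=cen(im,tuple(np.round(g).astype(int)),"hole",14); X=ray(M,c,.084); print(n,np.round(g,1),np.round(c,1),s,np.round(X,4),np.round(X-Z[n],4))
    A.append(ax(1.915)-ax(.337)); r.append((X-Z[n])[:2])
b=np.linalg.lstsq(np.vstack(A),np.hstack(r),rcond=None)[0]; print("bias tool xy",b)
for n in Z: 
    Z[n+"_t"]=Z[n][:2]-ax(1.41 if n=="drift" else .337)@b if not n.endswith("_t") else Z[n]
    if n=="bolt": break
print({k:np.round(v,4) for k,v in Z.items()})
E
```

```text
near [256.9 161.8] [256.8 161.6] [15.1 16.5] [0.5951 0.0604 0.084 ] [-0.0002 -0.0001  0.0002]
far [365.3 161.8] [365.4 161.6] [15.7 16.2] [0.5614 0.1547 0.084 ] [-0.0002  0.      0.0002]
bias tool xy [9.04984126e-05 1.28991786e-04]Traceback (most recent call last):
  File "<stdin>", line 12, in <module>
RuntimeError: dictionary changed size during iteration
```

Camera bias is negligible (<0.2 mm). Next is grasping the drift.

```bash
python3 - <<'E'
from h import *
q=down(1.41)
move_ptp([.5425,-.273,.25],q); move_gripper(.05,80)
movel([.5425,-.273,.103],speed=.12); print("ft",read_ft_force())
move_gripper(0.0,80); print("gap",read_finger_gap(),read_grasp_force(),read_ft_force())
movel([.5425,-.273,.25],speed=.15); print(read_finger_gap(),read_ft_force(),read_time_s())
move_ptp([.5954,.0605,.26],down(.3444)); pause(.2); print(read_ft_force(),read_ft_torque(),read_finger_gap(),read_time_s(),read_eef_pos(),read_qpos())
for c in ["wrist","scene"]:
    im=read_camera(c)
    cv2.imwrite(f"pics/g_{c}.png",im[:,:,::-1])
a=cv2.imread("pics/g_wrist.png");b=cv2.imread("pics/g_scene.png")[80:320,200:520]
cv2.imwrite("pics/g.png",np.hstack([cv2.resize(a,(400,300)),cv2.resize(b,(400,300))]))
E
```

```text
ft [ 0.42766777 -0.14211779  0.76162124]
gap 0.02259501222703044 78.28754425048828 [-1.26529865 -0.84901173  5.87241159]
0.022774278146249962 [-0.73860084  0.26934142 -1.40343525] 14.725
[ 7.08600105e-01 -1.14473349e-03 -1.41385778e+00] [ 0.00137872 -0.04469331  0.0530972 ] 0.022766011503043106 16.3583 [0.59557896 0.05893372 0.25973885] [ 0.44280557  0.35360245 -0.75148464  1.66146797  0.25399776  1.2276414
 -0.02202766]
```

View pics/g.png

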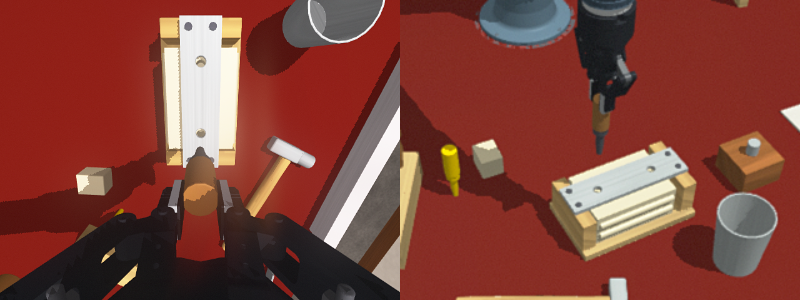

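The drift is held between the fingers, with its dark tip at about (200,150) in the left panel, and it appears upright in the scene view. The TCP reads 1.6 mm off the command in y, so I'll check the settling and the tip position.

```bash
python3 - <<'E'
from h import *
tgt=np.array([.5954,.0605,.26])
print(read_eef_pos()-tgt, R.from_quat(read_tcp_rot()).as_matrix()[:,2]); 
movel(tgt+[0,0,-.04],speed=.1); 
for i in range(3): print(np.round((read_eef_pos()-tgt)*1e3,2), read_time_s()); pause(.15)
M=P("wrist"); e=read_eef_pos(); Rt=R.from_quat(read_tcp_rot()).as_matrix(); im=read_camera("wrist")
for z in [.093,.065]: print(z,proj(M,e+Rt@[0,0,z]), proj(M,e+Rt@[.001,0,z]),proj(M,e+Rt@[0,.001,z]))
print("top",proj(M,e-Rt@[0,0,.017]))
for z in [.093,.071]: # contour of tip circle
    r=.0045 if z>.09 else .0065
    for a in np.linspace(0,2*np.pi,60):
        u,v=np.round(proj(M,e+Rt@[r*np.cos(a),r*np.sin(a),z])*1).astype(int)
        im[v,u]=(0,255,0)
for a in np.linspace(0,2*np.pi,100):
    u,v=np.round(proj(M,e+Rt@[.013*np.cos(a),.013*np.sin(a),-.017])).astype(int); im[v,u]=(0,255,0)
print([(np.round(d["at"],1).tolist(),d["confidence"]) for d in tip_of("wrist","drift_tip")])
cv2.imwrite("pics/t.png",cv2.resize(im[200:360,260:380],(600,800)[::1] if 0 else (450,600),interpolation=cv2.INTER_NEAREST)[:,:,::-1])
E
```

```text
[ 1.34075242e-04 -9.27729030e-04 -8.24712065e-05] [-1.04752637e-04 -8.68999439e-05 -9.99999991e-01]
[ -0.14   0.05 -40.37] 17.0083
[  0.68   0.31 -39.07] 17.1583
[  0.48   0.16 -39.25] 17.3083
0.093 [320.94149658 241.68645772] [320.94234965 240.34603792] [322.34855731 241.6863518 ]
0.065 [321.03667121 255.25786403] [321.03775296 253.77562571] [322.61137222 255.25769166]
top [321.51577239 323.57519349]
[([319.1, 236.7], 0.82), ([317.5, 237.7], 0.29)]
```

View pics/t.png

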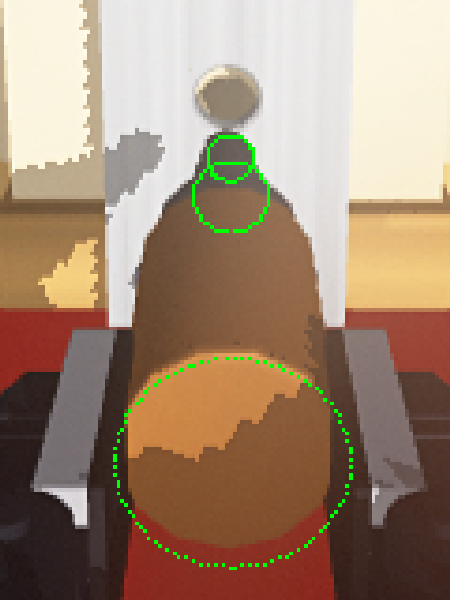

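Predicted and observed tip agree within about 0.5 mm. The axis is about 0.3 mm to the left in tool y. Now a guarded descent into the near hole.

```bash
cat > feel.py <<'E'
from h import *
YAW=.3444; CX=np.array([np.cos(YAW),np.sin(YAW),0]); CY=np.array([-np.sin(YAW),np.cos(YAW),0])
Q=down(YAW)
def F(n=3):
    f=[]
    for i in range(n): f.append(read_ft_force()); pause(.02)
    return np.mean(f,0)
def descend(h,z0,z1,F0,step=.001,lim=6,sp=.03,dx=0,dy=0,log=True):
    "straight down over hole h (+offset in cradle x,y); stops on force. returns commanded z, force"
    z=z0; p=np.array([h[0],h[1],0])+dx*CX+dy*CY; f=F0*0
    while z>z1+1e-6:
        z=max(z-step,z1); movel(p+[0,0,z],speed=sp); f=F(2)-F0
        if log: print(f"z{z*1e3:.1f} act{np.round((read_eef_pos()-p)*1e3,1)} fx{f@CX:.1f} fy{f@CY:.1f} fz{f[2]:.1f}")
        if f[2]>lim: break
    return z,f
E
python3 - <<'E'
from feel import *
h=np.array([.5954,.0605]); p=np.array([*h,0])+.0003*CX
movel(p+[0,0,.182],Q,speed=.08); pause(.3); F0=F(8); np.save("F0.npy",F0); print(F0,read_time_s(),read_eef_pos()-p)
print(descend(h,.182,.160,F0,step=.002,dx=.0003),read_time_s())
E
```

```text
[-0.24236096  0.0142175  -1.78581363] 18.6167 [ 1.70383183e-04 -3.57410928e-06  1.82319350e-01]
z180.0 act[-2.000e-01 -1.000e-01  1.798e+02] fx-0.1 fy-0.1 fz-0.4
z178.0 act[-1.000e-01 -0.000e+00  1.778e+02] fx0.7 fy0.2 fz0.1
z176.0 act[-1.000e-01 -0.000e+00  1.759e+02] fx1.4 fy0.1 fz0.6
z174.0 act[-1.000e-01 -0.000e+00  1.739e+02] fx0.7 fy0.0 fz0.2
z172.0 act[-1.000e-01 -0.000e+00  1.719e+02] fx0.5 fy-0.1 fz0.3
z170.0 act[-1.000e-01 -0.000e+00  1.699e+02] fx0.6 fy-0.7 fz0.2
z168.0 act[7.000e-01 1.000e-01 1.691e+02] fx-1.4 fy-0.2 fz6.1
(0.16799999999999998, array([-1.26885836, -0.68892325,  6.10391537])) 20.6
```

```bash
python3 - <<'E'
from feel import *
h=np.array([.5954,.0605]); F0=np.load("F0.npy")
for dy in [.0016,-.0016]:
    p=np.array([*h,0])+.0003*CX
    movel(p+[0,0,.1715],speed=.03); movel(p+dy*CY+[0,0,.1715],speed=.03); f=F(3)-F0; print("side",dy,f@CX,f@CY,f[2])
    z,f=descend(h,.1715,.1640,F0,step=.0015,dx=.0003,dy=dy,lim=5)
    if z<.1651: print("IN",dy); break
print(read_time_s())
E
```

```text
side 0.0016 -0.13614636524624213 -0.7723548451379412 -0.24013211473015783
z170.0 act[-0.000e+00 -1.000e-01  1.698e+02] fx0.2 fy-0.7 fz-0.5
z168.5 act[  0.3   0.  169.2] fx-0.2 fy-0.6 fz3.9
z167.0 act[8.00e-01 1.00e-01 1.69e+02] fx-2.4 fy-0.9 fz9.2
side -0.0016 0.9255653431533469 -0.04236694090908405 -0.2880446335301792
z170.0 act[-1.000e-01  0.000e+00  1.698e+02] fx-0.0 fy-0.4 fz0.5
z168.5 act[4.000e-01 1.000e-01 1.691e+02] fx-0.9 fy-0.1 fz2.9
z167.0 act[  0.7   0.  168.6] fx-2.0 fy-0.4 fz7.5
23.475
```

```bash
python3 - <<'E'
from feel import *
h=np.array([.5954,.0605]); F0=np.load("F0.npy"); ok=False
for dy in [-.0026,.0026,-.0036,.0036]:
    p=np.array([*h,0])+.0003*CX
    movel(p+[0,0,.1712],speed=.04); movel(p+dy*CY+[0,0,.1712],speed=.04); f=F(2)-F0; a=read_eef_pos()-np.array([*h,0]); print("side",dy,"act y %.2f z %.2f"%(a@CY*1e3,a[2]*1e3),f@CX,f@CY,f[2])
    movel(p+dy*CY+[0,0,.1668],speed=.03)
    for i in range(2): f=F(3)-F0; a=read_eef_pos()-np.array([*h,0]); print("   act y %.2f z %.2f"%(a@CY*1e3,a[2]*1e3),np.round([f@CX,f@CY,f[2]],1))
    if a[2]<.1677: print("IN",dy); break
print(read_time_s())
E
```

```text
side -0.0026 act y -2.95 z 170.70 0.02850707832952156 0.10830712611044875 0.47250204312222865
   act y -2.57 z 166.46 [ 0.7 -0.6 -0.7]
   act y -2.57 z 166.53 [ 0.7 -0.3 -1. ]
IN -0.0026
24.4167
```

The tip entered with the stone offset toward −y. I'll continue down with lateral compliance.

```bash
cat > comply.py <<'E'
from feel import *
def comply(h,z,z1,F0,dx,dy,step=.002,lim=14,gain=.00012,sched=None,sp=.04):
    while z>z1+1e-6:
        z=max(z-step,z1)
        if sched: dy=float(np.clip(dy,*sched(z)))
        p=np.array([h[0],h[1],0])+dx*CX+dy*CY
        movel(p+[0,0,z],speed=sp); f=F(2)-F0; a=read_eef_pos()-np.array([*h,0]); fx,fy=f@CX,f@CY
        print(f"z{z*1e3:.1f} dx{dx*1e3:.2f} dy{dy*1e3:.2f} act {a@CX*1e3:.1f} {a@CY*1e3:.1f} {a[2]*1e3:.1f} f {fx:.1f} {fy:.1f} {f[2]:.1f}")
        if f[2]>lim: break
        if abs(fx)>1.5: dx+=gain*fx
        if abs(fy)>1.5: dy+=gain*fy
    return z,dx,dy,f
E
python3 - <<'E'
from comply import *
h=np.array([.5954,.0605]); F0=np.load("F0.npy")
def sched(z):
    c=max(0,7-(4.5+min(22,(.178-z)*1e3)*2/22))*1e-3-.0004
    return -.0008-c,-.0008+c+.0008
print(comply(h,.1668,.1345,F0,.0003,-.0026,sched=sched,lim=9),read_time_s(),read_finger_gap())
E
```

```text
z164.8 dx0.30 dy-1.70 act 0.5 -1.8 165.0 f 0.4 -0.4 1.0
z162.8 dx0.30 dy-1.52 act 0.6 -1.5 163.5 f -0.7 -0.9 5.6
z160.8 dx0.30 dy-1.34 act 0.8 -1.3 161.5 f -1.1 -0.5 7.0
z158.8 dx0.30 dy-1.15 act 0.7 -1.2 159.3 f -0.8 -0.5 7.5
z156.8 dx0.30 dy-0.97 act 0.6 -1.0 157.1 f -0.3 -0.3 6.4
z154.8 dx0.30 dy-0.90 act 0.5 -0.9 154.8 f -0.1 -0.3 5.7
z152.8 dx0.30 dy-0.90 act 0.4 -0.9 152.7 f 0.5 -0.3 5.2
z150.8 dx0.30 dy-0.90 act 0.4 -0.9 150.7 f 0.8 -0.6 4.9
z148.8 dx0.30 dy-0.90 act 0.4 -0.9 148.7 f 0.3 -0.2 5.3
z146.8 dx0.30 dy-0.90 act 0.3 -0.9 146.6 f 0.8 -0.4 4.5
z144.8 dx0.30 dy-0.90 act 0.2 -0.9 144.5 f 0.6 -0.3 4.2
z142.8 dx0.30 dy-0.90 act 0.3 -0.9 142.6 f 0.8 -0.3 4.3
z140.8 dx0.30 dy-0.90 act 0.2 -0.9 140.6 f 1.0 -0.6 3.8
z138.8 dx0.30 dy-0.90 act 0.3 -0.9 138.6 f -0.0 -0.8 4.1
z136.8 dx0.30 dy-0.90 act 0.2 -0.9 136.6 f 0.6 -1.0 4.1
z134.8 dx0.30 dy-0.90 act 0.2 -0.9 134.6 f 0.8 -0.4 3.6
z134.5 dx0.30 dy-0.90 act 0.3 -0.9 134.5 f 0.3 -1.1 4.6
(0.1345, 0.0003, -0.0009, array([ 0.65946143, -0.92017255,  4.58717656])) 29.2333 0.02275374942112668
```

```bash
cat > press.py <<'E'
from feel import *
def press(h,z,F0,dx,dy,target=15,zmin=0):
    p=np.array([h[0],h[1],0])+dx*CX+dy*CY
    f=F(2)-F0
    while f[2]<target-1 and z>zmin:
        z-=min(.0012,max(.0003,(target-f[2])/5e3*.6)); movel(p+[0,0,z],speed=.02); f=F(2)-F0
        print(f"z{z*1e3:.1f} act{read_eef_pos()[2]*1e3:.2f} f{np.round(f,1)}")
    for i in range(4): pause(.15); print("hold",np.round(F(2)-F0,1))
    return z
E
python3 - <<'E'
from press import *
h=np.array([.5954,.0605]); F0=np.load("F0.npy")
print(press(h,.1345,F0,.0003,-.0009,zmin=.128),read_eef_pos(),read_time_s())
E
```

```text
z133.3 act133.35 f[-0.2 -1.   5.1]
z132.1 act133.25 f[-1.1 -1.4 10.6]
z131.6 act133.20 f[-2.2 -0.9 13. ]
z131.3 act133.20 f[-3.1 -1.8 13.8]
z131.0 act133.18 f[-3.5 -2.  14.7]
hold [-3.8 -2.  14.2]
hold [-2.9 -2.2 15.5]
hold [-3.3 -1.6 15. ]
hold [-3.6 -1.3 15. ]
0.1309824811757099 [0.59627447 0.05944832 0.13317517] 31.4167
```

The drift is home and pressed at about 15 N. Next: release it and fetch the bolt.

```bash
python3 - <<'E'
from feel import *
h=np.array([.5954,.0605]); p=np.array([*h,0])+.0003*CX-.0009*CY
movel(p+[0,0,.1332],speed=.03); print(F(2))
move_gripper(.05); print(F(2)); movel(p+[0,0,.27],speed=.2)
b=np.array([.515,.3453,0])
move_ptp(b+[0,0,.20],Q); movel(b+[0,0,.10],speed=.15); pause(.3); print("err",(read_eef_pos()-b)*1e3)
movel(b+[0,0,.072],speed=.06); pause(.3); print("err",(read_eef_pos()-b)*1e3,F(2))
move_gripper(0,80); print(read_finger_gap(),read_grasp_force(),F(2),(read_eef_pos()-b)*1e3)
movel(b+[0,0,.20],speed=.15); print(read_finger_gap(),F(3),read_time_s())
im=read_camera("scene"); a=im[150:300,300:540]; w=read_camera("wrist")
cv2.imwrite("pics/b.png",np.hstack([cv2.resize(a,(400,300)),cv2.resize(w,(400,300))])[:,:,::-1])
E
```

```text
[-0.49253632 -1.37597035  4.9414542 ]
[-0.65397263  0.0471742   0.48276308]
err [  0.48970021   0.42210517 100.94949963]
err [ 0.25201446  0.2180943  72.43780913] [-0.18741954 -0.77953276  0.14373825]
-1.6311814416146047e-05 0.0 [-0.01131377 -0.14121606  0.55542887] [9.67446301e-03 8.51754387e-03 7.20061100e+01]
-0.00018854582949289904 [-0.35161688 -0.53607676 -0.25028597] 37.8
```

View pics/b.png

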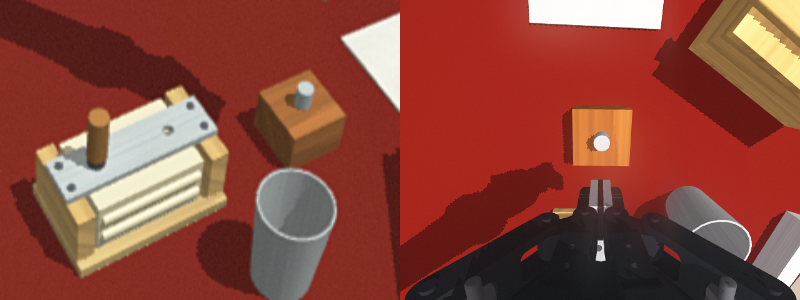

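The drift stands home in the near hole. The grasp missed: the bolt is still in its stand at (602,142) in the right panel, with the closed fingers at (600,190). I'll re-measure its position from this and one more view.

```bash
python3 - <<'E'
from loc import *
Q=down(.3444); obs=[]
def go():
    pause(.2); M=P("wrist"); e=read_eef_pos(); im=read_camera("wrist")
    g=proj(M,[.515,.3453,.0735]); 
    d=look_for("wrist","bolt"); print("exp",g,[(np.round(x["at"],1).tolist(),round(x["confidence"],2)) for x in d[:2]])
    try:
        c,s=cen(im,tuple(np.round(g).astype(int)),"bolt",24); print("cen",c,s,"ray",ray(M,c,.074)); obs.append((M,c))
    except Exception as x: print(x)
    return im
a=go(); movel([.54,.27,.17],Q,speed=.25); b=go()
print(tri(obs),read_time_s())
cv2.imwrite("pics/b2.png",np.hstack([a[150:330,230:430],b[20:200,230:430]]).repeat(2,0).repeat(2,1)[:,:,::-1])
E
```

```text
exp [321.41041683 229.01864685] [([323.6, 224.1], 0.86)]
cen [321.40751839 229.0220871 ] [24.5 25.3] ray [0.51494955 0.3454299  0.074     ]
exp [323.68309258 128.48695879] [([324.7, 127.5], 0.89)]
cen [323.50179672 128.54070091] [31.3 33.1] ray [0.51489439 0.34522615 0.074     ]
[0.51495578 0.34524593 0.07337727] 38.9917
```

View pics/b2.png

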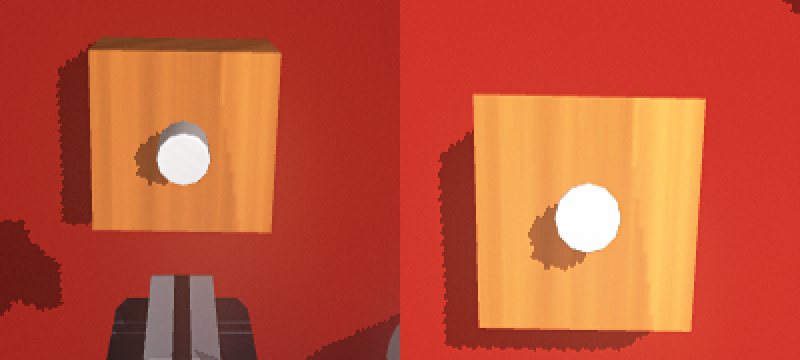

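The bolt is undisturbed at (.515,.345), top 73.4 mm, so the pads closed above it and the real fingertips sit higher than assumed. I'll feel down with a narrow opening until the tips touch the stand, back off, then close.

```bash
python3 - <<'E'
from feel import *
b=np.array([.515,.3453,0]); 
move_gripper(.036,80); move_ptp(b+[0,0,.09],Q); movel(b+[0,0,.073],speed=.08); pause(.2); F0=F(4); z=.073
while z>.030:
    z-=.003; movel(b+[0,0,z],speed=.06); f=F(2)-F0
    print(f"z{z*1e3:.0f} act{np.round((read_eef_pos()-b)*1e3,1)} f{np.round(f,1)}")
    if f[2]>2.5: break
print(read_time_s(),read_finger_gap())
E
```

```text
z70 act[-0.2 -0.1 69.8] f[ 0.7  0.7 -0.7]
z67 act[-0.2 -0.1 66.7] f[ 0.1  1.1 -0.8]
z64 act[-0.1 -0.1 63.8] f[ 0.6  1.2 -0.8]
z61 act[-0.2 -0.1 60.8] f[0.2 0.5 0.1]
z58 act[-0.1 -0.1 57.8] f[0.5 0.7 0.4]
z55 act[-0.1 -0.1 54.8] f[-0.2 -0.  -0.2]
z52 act[-0.1 -0.1 51.8] f[-0.7  0.2 -0.7]
z49 act[-0.1 -0.1 48.8] f[-0.3  0.  -0.3]
z46 act[ 0.5  0.5 46.4] f[0.4 2.  2.3]
z43 act[ 0.5  0.6 46.3] f[-3.1 -3.2 15.8]
43.4083 0.03612412523201165
```

Tips touch the stand at TCP 46.4 mm, so they sit about 3.5 mm behind the TCP. Backing up and gripping.

```bash
python3 - <<'E'
from feel import *
b=np.array([.515,.3453,0]); hf=np.array([.5616,.1547,0])
movel(b+[0,0,.052],speed=.06); pause(.25); print((read_eef_pos()-b)*1e3)
move_gripper(0,80); g=read_finger_gap(); print(g,read_grasp_force(),F(2),(read_eef_pos()-b)*1e3)
if g>.012:
    movel(b+[0,0,.15],speed=.2); print(read_finger_gap(),F(2))
    move_ptp(hf+[0,0,.15],Q); pause(.25); print((read_eef_pos()-hf)*1e3,read_time_s())
    M=P("wrist"); e=read_eef_pos(); Rt=R.from_quat(read_tcp_rot()).as_matrix(); im=read_camera("wrist")
    for z,r in [(.044,.004),(.038,.006),(-.022,.011)]:
        for a in np.linspace(0,2*np.pi,80):
            u,v=np.round(proj(M,e+Rt@[r*np.cos(a),r*np.sin(a),z])).astype(int); im[v,u]=(0,255,0)
    cv2.imwrite("pics/c.png",cv2.resize(im[180:360,240:400],(533,600),interpolation=cv2.INTER_NEAREST)[:,:,::-1])
E
```

```text
[-0.3805906  -0.38955029 51.26843578]
0.01895467449106085 78.23113560676575 [-0.22168143  0.20914931  0.74611487] [-9.42440765e-02  4.51405442e-02  5.18961140e+01]
0.01928971758696234 [-0.07149943 -0.3244783  -1.41251093]
[ -0.68359583   2.69713192 150.16063764] 46.0083
```

View pics/c.png

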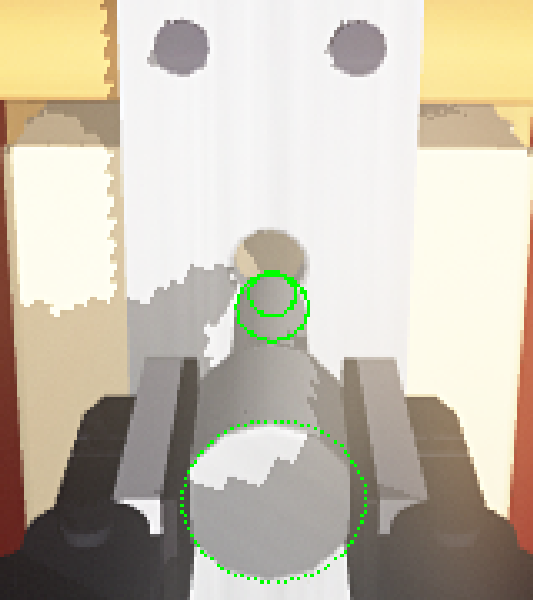

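The bolt is centred on the TCP to within about 0.3 mm, with the far hole ahead at (270,255). Inserting it compliantly.

```bash
python3 - <<'E'
from comply import *
h=np.array([.5616,.1547]); 
p=np.array([*h,0])-.0004*CY
movel(p+[0,0,.131],Q,speed=.08); pause(.25); F0=F(6); np.save("F0b.npy",F0); a=read_eef_pos()-p; print(F0,a*1e3)
r=comply(h,.131,.0875,F0,0,-.0004,step=.0025,lim=6,sp=.06); print(r,read_time_s(),read_finger_gap()); np.save("r.npy",np.array(r[:3]))
E
```

```text
[ 0.13630805  0.05999799 -0.94851687] [2.90658629e-01 5.87504764e-02 1.31381238e+02]
z128.5 dx0.00 dy-0.40 act -0.2 -0.4 128.3 f -0.4 0.1 0.4
z126.0 dx0.00 dy-0.40 act -0.1 -0.4 125.8 f -0.4 0.1 -0.2
z123.5 dx0.00 dy-0.40 act -0.1 -0.4 123.3 f -0.7 -0.3 0.0
z121.0 dx0.00 dy-0.40 act -0.1 -0.4 120.8 f 0.0 0.3 -0.8
z118.5 dx0.00 dy-0.40 act -0.1 -0.4 118.3 f -0.0 0.1 0.2
z116.0 dx0.00 dy-0.40 act -0.1 -0.4 115.9 f -0.5 0.7 0.3
z113.5 dx0.00 dy-0.40 act -0.1 -0.4 113.3 f 0.1 -0.5 -0.1
z111.0 dx0.00 dy-0.40 act -0.1 -0.4 110.9 f 0.3 -0.1 -0.2
z108.5 dx0.00 dy-0.40 act -0.1 -0.4 108.3 f -0.5 0.4 0.1
z106.0 dx0.00 dy-0.40 act -0.1 -0.4 105.9 f -0.7 -1.0 -0.6
z103.5 dx0.00 dy-0.40 act -0.1 -0.4 103.3 f -0.1 -0.5 -0.1
z101.0 dx0.00 dy-0.40 act -0.1 -0.4 100.8 f 0.0 0.0 -0.2
z98.5 dx0.00 dy-0.40 act -0.1 -0.4 98.3 f -0.0 -0.2 0.0
z96.0 dx0.00 dy-0.40 act -0.1 -0.4 95.8 f 0.5 0.2 -0.8
z93.5 dx0.00 dy-0.40 act -0.1 -0.4 93.3 f -0.6 -0.4 0.1
z91.0 dx0.00 dy-0.40 act -0.1 -0.4 90.8 f -0.0 -0.4 -0.0
z88.5 dx0.00 dy-0.40 act -0.1 -0.4 88.3 f -0.4 -0.6 0.1
z87.5 dx0.00 dy-0.40 act 0.0 -0.4 87.5 f 0.1 -0.6 -0.3
(0.0875, 0, -0.0004, array([ 0.28886056, -0.52200832, -0.28993533])) 51.9 0.01920846985488437
```

```bash
python3 - <<'E'
from press import *
h=np.array([.5616,.1547]); F0=np.load("F0b.npy")
z=press(h,.0875,F0,0,-.0004,zmin=.0815); print(z,read_eef_pos(),read_time_s(),read_finger_gap())
E
```

```text
z86.3 act86.24 f[-0.3 -0.1 -0.2]
z85.1 act85.84 f[-1.8 -1.2  5.8]
z84.0 act85.78 f[-3.9 -2.1 12.3]
z83.7 act85.76 f[-5.2 -3.3 13.3]
z83.4 act85.74 f[-5.3 -2.8 15.3]
hold [-5.5 -3.2 15.4]
hold [-4.6 -3.  14.6]
hold [-5.5 -2.8 15.5]
hold [-5.7 -2.4 14.6]
0.08338092055107535 [0.56191569 0.15441159 0.08574482] 54.0833 0.0195740255129386
```

```bash
python3 - <<'E'
from feel import *
h=np.array([.5616,.1547,0])-.0004*CY
movel(h+[0,0,.0859],speed=.03); move_gripper(.045); print(F(2)); movel(h+[0,0,.30],speed=.2)
im=read_camera("wrist"); s=read_camera("scene"); cv2.imwrite("pics/f.png",np.hstack([cv2.resize(im,(400,300)),cv2.resize(s[150:300,300:500],(400,300))])[:,:,::-1]); print(read_time_s(),read_finger_gap())
E
```

```text
[ 0.47479069 -0.20706211  0.39455403]
56.05 0.044718466852896134
```

View pics/f.png

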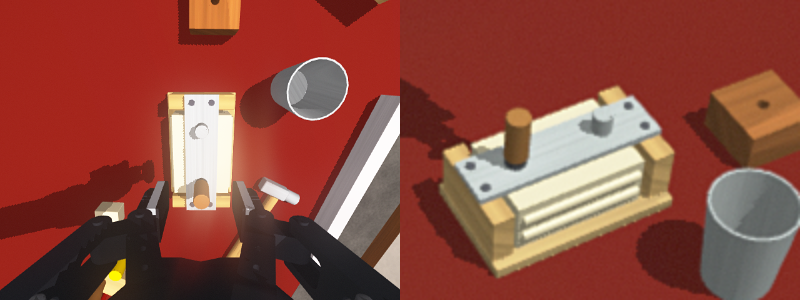

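The picture shows the drift at (517,140) and the bolt at (603,123) in the right panel, both standing home on the strap. The gripper is well clear of them.

```bash
python3 -c "
from bench import *
print(sign_off(),read_time_s())"
```

```text
the job is handed in; nothing more can be done
the job is handed in; nothing more can be done
```

The job is handed in at about 56 s: the drift is home in the near hole and the bolt in the far hole, each pressed at about 15 N and released; the first bolt grasp closed above the head without disturbing it and was redone, and no verdict came back from the sign-off.

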